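Hold the shutter key switch turned

ROBOT

A 6-joint arm with a two-finger parallel gripper is mounted at the origin on the work surface. World frame = base frame: x ahead of the robot, y to its left, z up, the work surface at z = 0. Lengths are in mm, angles in rad, forces in N, time in s.
With the tool pointing down it reaches from about 275 to 750 mm from the base axis. Payload 10.2 kg.
Tool frame: the origin (TCP) lies midway between the tips of the shut fingers; the grasp point (between the pads) lies 19 mm behind it; z points along the fingers, y is the line along which they close (so a half turn about z gives the same grasp; the last joint's range is limited). The gripper opens to 85 mm and grips with 20 to 120 N. Pads are 22 mm wide; open, the fingers measure 114 mm over their backs; the gripper's body (76 mm by 85 mm) begins 54 mm behind the grasp point. The pads swing forward as they close: fully open they stand 13 mm farther back than shut.
Start: joints at [0.9, 0.313, 1.498, -0, 1.331, -0.223], TCP at [227.329, 473.236, 231.294] pointing down, gripper open.
Joint ranges: [-2.94, 2.94], [-0.97, 2.17], [0.19, 2.56], [-1.23, 4.37], [0.02, 3.11], [-2.88, 2.88]. Speed limits (rad/s): [2.39, 2.39, 3.01, 3.14, 3.14, 3.14].

INTERFACE

Orientations are given as a unit quaternion [w, x, y, z].
In Python, from rig import ctrl gives the robot as it stands.
- The arm moves only by the tool send_rows, never from a script. Its argument "targets" is a list of rows, each an object with "offset": the shift along the world's x, y, z in cm, a list of three; "spin": the turn about the world's z in rad. A call has 1 to 8 rows; each row is the pose to reach, as a shift and turn from the pose commanded when the call began; what a row does not reach only later rows make up. A row lasts 1/12 s, in which the tool goes at most 41.7 mm and 7.16 degrees, less where a joint would pass 70% of its speed; a pose out of reach is approached as far as the arm can. A call with a gripper value outside its range is refused whole. "grip" is the opening, from 0 (shut) to 1 (fully open), set as the call begins (left out, the last holds). The fingers move at their own pace and stop on an object; "squeeze" is the grip in N (left out, the last holds). Time passes only in rows, so rows that repeat a pose let the fingers close. It gives the time, the measured TCP pose, the force, the opening and the grip force at its end, in the units of the state.
- ctrl.sense(): the state, without advancing time (a new reading comes with each control period).
- ctrl.capture(name): name is "scene" or "side" or "wrist"; returns (picture, depth): 384x512x3 uint8, red, green, blue; 384x512 float32, mm along the optical axis (not along the pixel's ray), 0 where there is no reading.
- ctrl.calibration(name): a dict with "fx", "fy", "cx", "cy" (pixels), "view" (4x4, takes a point from world to camera coordinates); the wrist camera has in their place "mount" (4x4, takes a point from camera to tool coordinates, whose origin is the TCP and whose axes are the flange's). Camera axes: x right, y down, z forward; pixel columns grow to the right and rows downward; lengths in mm; the calibration is good to about 2 mm. A picture is of the moment at which its call begins: read the wrist's pose just before it. calibration takes no time and is no camera call.
- ctrl.finish_job(): hands the job in; it is judged then, once.
Trained networks look in the newest picture that a camera, given by its name, has taken for a name from the list of things; names that differ only in an ending like _2 or _b are one class to them, and where a whole thing is asked for, a point or a joint stands for the part that bears it (a point fixed in the world has none). Each returns a list of dicts, best first, with "conf" (0 to 1); they miss things now and then, are a little off and sometimes report something else, mostly with a low value. They report only what shows in the picture. A call takes as long as a camera call.
- ctrl.search_frame(camera, query): "box" ([left, top, right, bottom] in pixels, round what is visible of it).
- ctrl.place_of(camera, query): "uv" ([column, row] in pixels: a listed point, or the origin of a listed thing).
The state is a dict: "time_s": time; "joints": joint angles; "dq": joint speeds; "tau": joint torques, N m; "eef_pos": TCP position; "ee_rot": TCP orientation; "force": force on the tool from outside, world axes, zero at the start; "wrist_torque": the same for the moment, N m; "grip_width": opening from 0.0 (shut) to 1.0 (fully open); "grip_force": force on a finger pad.
Only numpy, scipy, OpenCV 4.12 (cv2) and the standard library are available. Lean on these libraries where they do the work, as an engineer would, in place of code of your own. Each camera call takes 0.05 s, during which the arm holds its last target. There are 200 camera calls.

TASK

Run the shop's shutter from the key switch on the counter: lift the metal hood by its grip until it rests open on its stop, then take the square-headed key from the wooden stand and push it fully home in the lock, working it past the sticky pins with a little wiggle if it binds. Then turn the key a quarter turn clockwise (seen from above) to its stop and finish still gripping it there, because the switch springs back when let go. Leave the round-headed key in the stand and the goods on the counter where they are.

Things in the scene. Friction and masses are not known exactly. Their poses are not given: they have to be found in the camera images.
- console: Grey key-switch console fixed to the counter: base 130 mm along x, 120 mm along y, its panel 35 mm above the counter. A steel lock boss (40 mm square, 28 mm high) stands on it, under an aluminium hood 104 mm along x, 95 mm across, 36 mm high, 0.18 kg, hinged at the +y side. Origin: on the counter straight below the lock's centre; z up.
- lock_mouth (a point): Centre of the keyway mouth in the boss's top, 63 mm above the counter; axes are the console's and do not turn. Slot 13.2 mm along y, 5.2 mm along x, rim chamfered 1.5 mm, 27 mm deep. The key goes straight down, either way round, until its head's underside meets the boss. Two sprung pins, one at each end of the slot, resist a straight push with about 10 to 20 N. The key can turn only when home.
- lock (a joint): Lock angle, rad: 0 at rest, growing clockwise seen from above, to a hard stop at 1.57 (a quarter turn). A spring drives it back: 0.01 N m at 0, 0.08 N m at the stop. The blade has about 0.15 rad of play, so the key must turn about 0.15 rad further than this value. Once turned, the key cannot be pulled out.
- hood_grip (a point): Centre of the hood's grip: a black bar 26 mm long (along this x, parallel to the hinge), 14 mm thick, on a thin stem, 28 mm above the hood's top and 99 mm above the counter when shut; 83 mm from the hinge line measured along the hood's top. Pinched from above across its two flat ends it turns between the fingers as the hood swings. Axes turn with the hood.
- hood_hinge (a point): Middle of the hood's hinge line, 35 mm above the counter, 50 mm towards +y from the lock's centre. The hinge runs along x. The shut hood lies towards -y; it swings up and over towards +y. Axes are the console's.
- hood (a joint): Hood angle, rad: 0 shut, 1.75 open, resting on its stop. It falls shut from below about 1.0 and falls open on to the stop from above about 1.3.
- key_grip (a point): Square-headed key, upright, blade down, in a slot of the stand. Point midway in the head's width and thickness, 28 mm above its underside, 16 mm below its top. Black head 12 mm thick (x), 30 mm wide (y), 44 mm high (z up). Below it a neck 4 mm round, 10 mm long, then a steel blade 12 mm wide (y), 4 mm thick (x) with a V-shaped point. 40 g. The head's underside rests on the stand.
- key_tip (a point): Point of the same key's blade, 26 mm below the underside of the head and 54 mm below the key_grip point, on the key's centre line, same axes.
- round_key_centre (a point): The other key, in the other slot of the stand, 70 mm from the first: same blade, but a round head 38 mm across and 12 mm thick; this is the head's centre. To be left alone.
- key_stand: Wooden stand, 50 mm along x, 130 mm along y, 32 mm high, fixed to the counter; origin at the centre of its underside. Two slots, at y = -35 and +35 mm, each long along y, 28 mm deep.
- toy_car: Wooden toy car, 90 x 58 x 49 mm, loose, to be left alone; origin at the centre of its underside.
- tin: Round tin with a lid, 72 mm across, 62 mm high, loose, to be left alone; origin at the centre of its underside.
- game_box: Flat game box, 90 x 130 x 35 mm, loose, to be left alone; origin at the centre of its underside.

How it is judged (in metres and radians):
On the way, in this order (a step that is already met when the one before it is completed fails the run):
1. the hood rests open on its stop (value of joint hood above 1.68 rad), for 0.2 s.
2. the square-headed key is fully home in the lock, not yet turned (z of key_tip in the frame of lock_mouth below -0.0235 m and horizontal distance between key_tip and lock_mouth below 0.005 m and value of joint lock below 0.4 rad), for 0.1 s.
3. the gripped key has turned the lock a quarter turn (z of key_tip in the frame of lock_mouth below -0.0235 m and horizontal distance between key_tip and lock_mouth below 0.005 m and value of joint lock above 1.3 rad and contact force between the fingers and key above 1 N and value of joint hood above 1.68 rad), for 0.2 s.
At the end, for the whole second after the job is handed in: The hood is open on its stop (above 1.68 rad), the square-headed key is home in the lock (point within 2.5 mm of full depth and 5 mm of the lock's axis), the lock is turned more than 1.3 rad of its 1.57 and the fingers are still gripping the key (more than 1 N), all through the last second (all of step 3); the arm keeps its last pose, push and grip.
It fails at once if the round-headed key is moved more than 15 mm (distance of round_key_centre from where it was at the start of the episode above 0.015 m).
It fails at once if the goods on the counter are moved more than 20 mm (distance of any of toy_car, tin, game_box from where it was at the start of the episode above 0.02 m).
It also fails if it takes over 61 s, if anything falls off the work surface, if the arm or the gripper's body presses on something with over 40 N, if the wrist force passes 120 N, or if a joint passes its speed limit or range.

## Working session

There is one attempt and no reset: what is moved stays moved. The work goes in short steps, Python scripts to look and compute and a tool call to move; the robot and the scene stay as the last step left them, time stands still between calls to the robot, and variables do not carry over. Pictures are saved under pics/ and viewed, at most 10 in all, crops included, and the job is handed in when it is done.

Besides the shell and the picture viewer there is one more tool, called after "Emit:" as name(argument=value, ...) on one line, values as JSON. send_rows: Moves the arm, as the interface text tells. Its arguments: {"type":"object","properties":{"targets":{"type":"array"},"grip":{"type":"number"},"squeeze":{"type":"number"}},"required":["targets"]}

```bash
mkdir -p pics; ls; cat > h.py <<'E'
import numpy as np, cv2
from rig import ctrl
from scipy.spatial.transform import Rotation as R
def cam2world(name,st=None):
    c=ctrl.calibration(name)
    if name!='wrist': return c,np.linalg.inv(np.array(c['view']))
    q=st['ee_rot']; T=np.eye(4); T[:3,:3]=R.from_quat([q[1],q[2],q[3],q[0]]).as_matrix(); T[:3,3]=st['eef_pos']
    return c,T@np.array(c['mount'])
def ray(name,uv,st=None):
    c,M=cam2world(name,st); d=np.array([(uv[0]-c['cx'])/c['fx'],(uv[1]-c['cy'])/c['fy'],1])
    return M[:3,3],M[:3,:3]@d
def at_z(name,uv,z,st=None):
    o,d=ray(name,uv,st); return o+d*(z-o[2])/d[2]
def deproj(name,D,uv,st=None):
    o,d=ray(name,uv,st); u,v=int(round(uv[0])),int(round(uv[1])); return o+d*D[v,u]
def cloud(name,D,st=None):
    c,M=cam2world(name,st); v,u=np.nonzero(D>0); z=D[v,u]
    P=np.c_[(u-c['cx'])/c['fx']*z,(v-c['cy'])/c['fy']*z,z]
    return P@M[:3,:3].T+M[:3,3],u,v
E
python3 - <<'E'
from h import *
st=ctrl.sense(); print(st)
ims=[]
for n in ['scene','side','wrist']:
    im,D=ctrl.capture(n); np.save(f'{n}_D.npy',D); np.save(f'{n}_I.npy',im)
    cv2.imwrite(f'pics/{n}0.png',im[:,:,::-1])
    for q in ['console','lock_mouth','hood_grip','hood_hinge','key_grip','key_tip','round_key_centre','key_stand','toy_car','tin','game_box']:
        r=ctrl.place_of(n,q)
        if r and r[0]['conf']>.3:
            uv=r[0]['uv']; print(n,q,round(r[0]['conf'],2),np.round(uv),np.round(deproj(n,D,np.clip(uv,0,[511,383]),st),0))
E
```

```text
pics
{'time_s': 0.0, 'joints': array([ 8.99623059e-01,  3.13480629e-01,  1.49845700e+00,  2.57720138e-05,
        1.33100715e+00, -2.23408555e-01]), 'dq': array([ 0.00109449, -0.00195446,  0.00062939,  0.00073708, -0.00025345,
       -0.00046513]), 'tau': array([ 4.37318949e-04, -4.12264681e+01, -2.59743655e+01, -1.65205865e-04,
        4.11902613e-03,  1.90010303e-05]), 'eef_pos': array([227.14038037, 473.02761473, 230.71191139]), 'ee_rot': array([-3.03696876e-04,  2.22019692e-01,  9.75041947e-01, -6.04138172e-04]), 'force': array([-0.82461541, -0.10671704, -0.43864745]), 'wrist_torque': array([ 0.00553051,  0.00113282, -0.03546722]), 'grip_force': 0.0, 'grip_width': 1.0026033477932212}
scene console 0.66 [275. 156.] [556.  69.  45.]
scene lock_mouth 0.58 [279. 137.] [527. 123.  70.]
scene hood_grip 0.73 [270. 130.] [387. 254.  -2.]
scene hood_hinge 0.58 [291. 142.] [568. 125.  67.]
scene key_grip 0.77 [201. 192.] [ 545. -201.   61.]
scene key_tip 0.66 [201. 208.] [ 562. -220.   33.]
scene round_key_centre 0.71 [180. 204.] [ 555. -275.   68.]
scene key_stand 0.94 [190. 216.] [ 566. -257.   30.]
scene toy_car 0.7 [118. 265.] [ 563. -462.   20.]
scene tin 0.9 [300. 233.] [ 806. -155.   38.]
scene game_box 0.89 [352. 198.] [816.  38.  33.]
side console 0.81 [153. 180.] [510.  73.  52.]
side lock_mouth 0.6 [149. 162.] [512.  79. 104.]
side hood_grip 0.71 [239. 263.] [ 527. -205.   31.]
side hood_hinge 0.71 [254. 269.] [ 540. -232.   29.]
side key_grip 0.74 [239. 250.] [ 534. -198.   65.]
side key_tip 0.65 [238. 261.] [ 528. -200.   32.]
side round_key_centre 0.52 [268. 267.] [ 546. -266.   74.]
side key_stand 0.83 [254. 272.] [ 534. -241.   36.]
side toy_car 0.82 [330. 356.] [ 520. -455.   50.]
side tin 0.72 [303. 188.] [ 755. -149.   38.]
side game_box 0.58 [249. 137.] [770.  53.  35.]
```

```bash
python3 - <<'E'
import cv2
a=cv2.imread('pics/scene0.png');b=cv2.imread('pics/side0.png')
a=cv2.resize(a[100:300,80:400],(800,500),interpolation=2)
b=cv2.resize(b[120:340,100:360],None,fx=2.7,fy=2.7,interpolation=2)
cv2.imwrite('pics/a.png',a);cv2.imwrite('pics/b.png',b)
E
```

```text
(no output)
```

View pics/a.png

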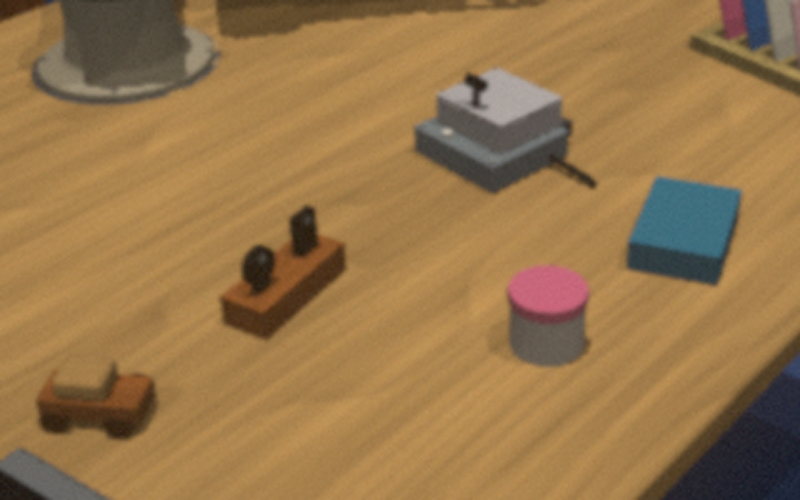

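View pics/b.png

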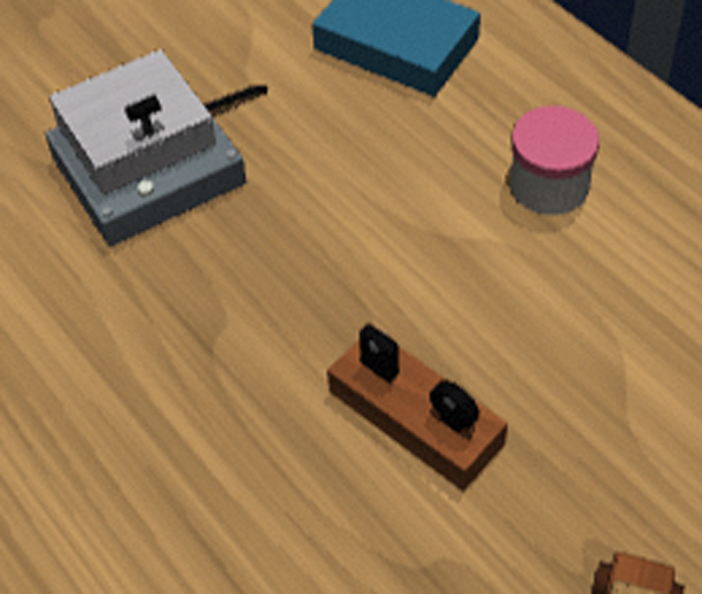

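```bash
python3 - <<'E'
from h import *
for n in ['scene','side']:
    D=np.load(n+'_D.npy'); P,u,v=cloud(n,D)
    print(n,'cam',cam2world(n)[1][:3,3].round())
    for nm,c,r,z0,z1 in [('hoodtop',(520,85),110,64,80),('panel',(520,85),120,28,42),('stand',(540,-240),100,26,38),('keyhead',(540,-200),35,45,90),('round',(540,-270),30,45,90),('grip',(520,60),80,88,115)]:
        m=(np.hypot(P[:,0]-c[0],P[:,1]-c[1])<r)&(P[:,2]>z0)&(P[:,2]<z1)
        if m.sum()>5:
            q=P[m]; (cx,cy),s,a=cv2.minAreaRect(q[:,:2].astype(np.float32)); print(nm,m.sum(),np.round([cx,cy],1),np.round(s),round(a,1),'zmed/p95',np.percentile(q[:,2],[50,95]).round(1), 'mean',q.mean(0).round(1), 'uv',u[m].mean().round(),v[m].mean().round())
uv={'scene':{'grip':(270,133),'key':(201,192),'round':(180,204)},'side':{'key':(239,250),'round':(268,268),'grip':(153,160)}}
for n,d in uv.items():
    for k,p in d.items(): print(n,k,at_z(n,p,{'grip':99,'key':60,'round':60}[k]).round(1))
E
```

```text
scene cam [1299. -860.  713.]
hoodtop 611 [529.1 117.7] [101. 110.] 81.6 zmed/p95 [69.5 71.9] mean [536.1 113.1  69.3] uv 279.0 139.0
panel 525 [531.  110.7] [137. 134.] 83.0 zmed/p95 [33.7 40.3] mean [546.2  76.8  34.1] uv 274.0 157.0
stand 581 [ 546.6 -230.1] [ 56. 135.] 8.4 zmed/p95 [31.1 33.9] mean [ 552.8 -238.5   31. ] uv 192.0 211.0
keyhead 141 [ 541.3 -196. ] [15. 31.] 5.4 zmed/p95 [62.9 75.9] mean [ 542.9 -198.8   62.6] uv 200.0 190.0
round 164 [ 552.6 -264.8] [16. 40.] 10.2 zmed/p95 [62.5 74.6] mean [ 554.7 -267.8   61.9] uv 182.0 205.0
grip 53 [526.3  79.1] [27. 15.] 15.0 zmed/p95 [ 99.4 104.8] mean [527.5  79.9  99.1] uv 269.0 133.0
side cam [ 215. -608.  865.]
hoodtop 1429 [528.5 120.2] [100. 104.] 82.9 zmed/p95 [70.8 73.4] mean [526.  117.3  70.7] uv 147.0 160.0
panel 942 [526.7 106. ] [122. 131.] 81.7 zmed/p95 [35.  39.7] mean [510.1  76.8  35. ] uv 154.0 184.0
stand 1131 [ 544.1 -227.4] [ 52. 132.] 9.8 zmed/p95 [32.  34.7] mean [ 539.1 -234.8   31.9] uv 254.0 270.0
keyhead 196 [ 537.8 -194.5] [13. 31.] 8.1 zmed/p95 [69.4 77. ] mean [ 536.1 -196.5   65.9] uv 240.0 248.0
round 218 [ 550.  -262.9] [13. 36.] 11.6 zmed/p95 [67.8 76.1] mean [ 547.7 -265.2   65.4] uv 268.0 269.0
grip 85 [524.   84.8] [16. 27.] 84.7 zmed/p95 [103.4 107.4] mean [522.9  82.3 102.3] uv 152.0 159.0
scene grip [527.9  81.8  99. ]
scene key [ 545.8 -200.1   60. ]
scene round [ 544.1 -265.5   60. ]
side key [ 534.8 -194.9   60. ]
side round [ 551.  -261.9   60. ]
side grip [524.2  83.1  99. ]
```

Emit:
send_rows(targets=[{"offset": [2.4,-3.2,0],"spin": -0.11},{"offset": [4.8,-6.4,0],"spin": -0.22},{"offset": [7.2,-9.6,0],"spin": -0.33},{"offset": [9.6,-12.8,0],"spin": -0.44},{"offset": [12,-16,0],"spin": -0.55},{"offset": [14.4,-19.2,0],"spin": -0.66},{"offset": [16.8,-22.4,0],"spin": -0.77},{"offset": [19.2,-25.6,0],"spin": -0.88}], grip=1)

```text
time_s: 2.47
eef_pos: [420.2, 215.5, 231.5]
ee_rot: [0.0, 0.618, 0.786, 0.0]
force: [0.9, 0.2, 0.1]
grip_width: 1.004
grip_force: 0.0
```

Emit:
send_rows(targets=[{"offset": [2.4,-3.2,-0.5],"spin": -0.1},{"offset": [4.8,-6.4,-1],"spin": -0.2},{"offset": [7.5,-9.6,-2],"spin": -0.3},{"offset": [10.5,-13.4,-3],"spin": -0.38},{"offset": [10.5,-13.4,-3],"spin": -0.38},{"offset": [10.5,-13.4,-3],"spin": -0.38},{"offset": [10.5,-13.4,-3],"spin": -0.38}])

```text
time_s: 3.05
eef_pos: [524.1, 83.4, 201.2]
ee_rot: [-0.0, 0.754, 0.657, -0.0]
force: [0.5, -0.0, 0.0]
grip_width: 0.996
grip_force: 0.0
```

```bash
python3 - <<'E'
from h import *
st=ctrl.sense(); print(st['time_s'],st['eef_pos'],st['ee_rot'],st['joints'].round(2))
n='wrist'
im,D=ctrl.capture(n); cv2.imwrite('pics/w1.png',im[:,:,::-1]); np.save('w1D.npy',D)
for q in ['hood_grip','hood_hinge','console']:
    r=ctrl.place_of(n,q)[:1]
    if r: uv=r[0]['uv']; print(q,r[0]['conf'],np.round(uv), at_z(n,uv,{'hood_grip':99,'hood_hinge':35,'console':0}[q],st).round(1))
P,u,v=cloud(n,D,st)
for nm,c,r,z0,z1 in [('hoodtop',(528,118),90,66,76),('grip',(525,83),60,95,115)]:
    m=(np.hypot(P[:,0]-c[0],P[:,1]-c[1])<r)&(P[:,2]>z0)&(P[:,2]<z1)
    if m.sum()>5:
        q=P[m]; print(nm,m.sum(),cv2.minAreaRect(q[:,:2].astype(np.float32)),q.mean(0).round(1),u[m].mean(),v[m].mean())
E
```

```text
3.05 [524.07095973  83.43648075 201.1872096 ] [-3.52843723e-04  7.53804303e-01  6.57098877e-01 -1.19842662e-04] [-0.06  0.35  1.53  0.    1.27  0.07]
hood_grip 0.89 [262. 191.] [524.9  83.6  99. ]
hood_hinge 0.58 [259.  79.] [533.7 166.7  35. ]
console 0.59 [264. 133.] [531.3 116.8   0. ]
hoodtop 14395 ((529.9794311523438, 119.74687194824219), (95.32633209228516, 104.47559356689453), 82.72799682617188) [530.4 123.6  70.2] 261.88850295241406 132.3640152830844
grip 621 ((525.3328247070312, 84.9744873046875), (13.225255012512207, 25.69023895263672), 82.04945373535156) [525.5  85.8 103.4] 262.0756843800322 189.50885668276973
```

View pics/w1.png

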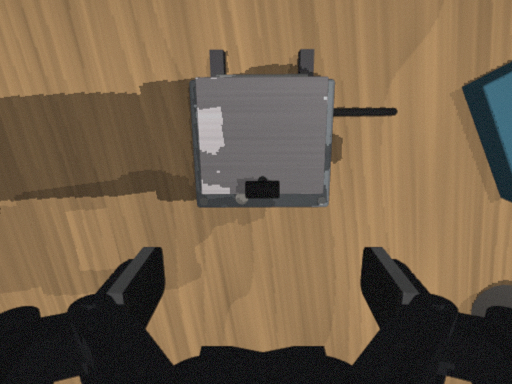

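Emit:
send_rows(targets=[{"offset": [0.1,0.1,-3],"spin": 0},{"offset": [0.1,0.1,-6],"spin": 0},{"offset": [0.1,0.1,-9],"spin": 0},{"offset": [0.1,0.1,-11],"spin": 0},{"offset": [0.1,0.1,-11.8],"spin": 0},{"offset": [0.1,0.1,-11.8],"spin": 0}])

```text
time_s: 3.75
eef_pos: [524.4, 84.9, 82.3]
ee_rot: [-0.001, 0.753, 0.657, -0.001]
force: [0.9, 0.1, 0.6]
grip_width: 1.001
grip_force: 0.0
```

Emit:
send_rows(targets=[{"offset": [0,0,0],"spin": 0},{"offset": [0,0,0],"spin": 0},{"offset": [0,0,0],"spin": 0},{"offset": [0,0,0],"spin": 0},{"offset": [0,0,0],"spin": 0},{"offset": [0,0,0],"spin": 0},{"offset": [0,0,0],"spin": 0},{"offset": [0,0,0],"spin": 0}], grip=0, squeeze=30)

```text
time_s: 4.42
eef_pos: [524.0, 84.4, 84.2]
ee_rot: [-0.001, 0.754, 0.657, -0.001]
force: [-10.1, 0.0, 12.2]
grip_width: 0.295
grip_force: 30.2
```

```bash
python3 - <<'E'
import numpy as np
a=np.radians(-7.6); Y=np.array([-np.sin(a),np.cos(a)])
for t in np.arange(0,1.66,.1):
    y=-83*np.cos(t)+64*np.sin(t)+83; z=83*np.sin(t)+64*np.cos(t)-64
    print(round(t,2),(Y*y/10).round(2),round(z/10,2))
E
```

```text
0.0 [0. 0.] 0.0
0.1 [0.09 0.67] 0.8
0.2 [0.19 1.42] 1.52
0.3 [0.3  2.24] 2.17
0.4 [0.42 3.12] 2.73
0.5 [0.54 4.05] 3.2
0.6 [0.67 5.02] 3.57
0.7 [0.8  6.02] 3.84
0.8 [0.94 7.05] 4.01
0.9 [1.08 8.08] 4.08
1.0 [1.22 9.12] 4.04
1.1 [ 1.35 10.15] 3.9
1.2 [ 1.49 11.16] 3.66
1.3 [ 1.62 12.14] 3.31
1.4 [ 1.75 13.08] 2.87
1.5 [ 1.86 13.97] 2.33
1.6 [ 1.98 14.81] 1.71
```

Emit:
send_rows(targets=[{"offset": [0.1,0.7,0.8],"spin": 0},{"offset": [0.2,1.4,1.5],"spin": 0},{"offset": [0.3,2.2,2.2],"spin": 0},{"offset": [0.4,3.1,2.7],"spin": 0},{"offset": [0.5,4.0,3.2],"spin": 0},{"offset": [0.7,5.0,3.6],"spin": 0},{"offset": [0.8,6.0,3.85],"spin": 0},{"offset": [0.8,6.0,3.85],"spin": 0}])

```text
time_s: 5.08
eef_pos: [532.0, 145.4, 122.1]
ee_rot: [-0.001, 0.753, 0.658, -0.001]
force: [-9.3, -1.8, 5.1]
grip_width: 0.299
grip_force: 31.2
```

Good: low forces. Continue along the arc.

Emit:
send_rows(targets=[{"offset": [0.15,1.0,0.15],"spin": 0},{"offset": [0.3,2.1,0.2],"spin": 0},{"offset": [0.4,3.1,0.2],"spin": 0},{"offset": [0.55,4.1,0.05],"spin": 0},{"offset": [0.7,5.1,-0.2],"spin": 0},{"offset": [0.8,6.1,-0.55],"spin": 0},{"offset": [0.95,7.1,-1.0],"spin": 0},{"offset": [1.05,8.0,-1.5],"spin": 0}])

```text
time_s: 5.75
eef_pos: [542.6, 225.5, 107.4]
ee_rot: [-0.001, 0.754, 0.657, -0.001]
force: [-7.6, 1.5, 4.8]
grip_width: 0.295
grip_force: 33.3
```

Emit:
send_rows(targets=[{"offset": [0,0,0],"spin": 0},{"offset": [0.1,0.8,-0.6],"spin": 0},{"offset": [0.1,0.8,-0.6],"spin": 0},{"offset": [0.1,0.8,-0.6],"spin": 0}])

```text
time_s: 6.08
eef_pos: [543.7, 233.7, 101.4]
ee_rot: [-0.001, 0.754, 0.657, -0.0]
force: [-8.2, 4.0, 7.2]
grip_width: 0.292
grip_force: 34.1
```

Emit:
send_rows(targets=[{"offset": [0,0,0],"spin": 0},{"offset": [0,0,0],"spin": 0},{"offset": [0,0,0],"spin": 0},{"offset": [0,0,0],"spin": 0},{"offset": [0,0,0],"spin": 0},{"offset": [0,0,3],"spin": 0},{"offset": [0,0,6.5],"spin": 0},{"offset": [0,0,10],"spin": 0}], grip=1)

```text
time_s: 6.75
eef_pos: [544.5, 232.0, 201.8]
ee_rot: [-0.0, 0.754, 0.657, -0.001]
force: [0.1, 0.7, -0.1]
grip_width: 0.999
grip_force: 0.0
```

Emit:
send_rows(targets=[{"offset": [-0.5,-4,1],"spin": 0},{"offset": [-1,-8,2],"spin": 0},{"offset": [-1.5,-12,2],"spin": 0},{"offset": [-2,-16,2],"spin": 0},{"offset": [-2,-17,2],"spin": 0},{"offset": [-2,-17,2],"spin": 0},{"offset": [-2,-17,2],"spin": 0}])

```text
time_s: 7.33
eef_pos: [525.0, 62.3, 220.9]
ee_rot: [-0.0, 0.754, 0.657, 0.0]
force: [-0.5, 0.4, -0.5]
grip_width: 0.998
grip_force: 0.0
```

```bash
python3 - <<'E'
from h import *
st=ctrl.sense(); print(st['time_s'],st['eef_pos'],st['ee_rot'],st['force'])
n='wrist'
im,D=ctrl.capture(n); cv2.imwrite('pics/w2.png',im[:,:,::-1]); np.save('w2D.npy',D); np.save('w2I.npy',im)
r=ctrl.place_of(n,'lock_mouth')
for x in r[:2]: print(x, at_z(n,x['uv'],63,st).round(1))
P,u,v=cloud(n,D,st)
m=(np.hypot(P[:,0]-530,P[:,1]-117)<40)&(P[:,2]>57)&(P[:,2]<70)
q=P[m]; print(m.sum(),cv2.minAreaRect(q[:,:2].astype(np.float32)),np.median(q,0).round(1),u[m].mean(),v[m].mean())
u0,v0=int(u[m].mean()),int(v[m].mean())
c=cv2.resize(im[v0-50:v0+50,u0-65:u0+65,::-1],None,fx=6,fy=6,interpolation=2); print('crop origin',u0-65,v0-50); cv2.imwrite('pics/w2c.png',c)
E
```

```text
7.3333 [524.97889296  62.26337773 220.87640998] [-4.57602295e-05  7.54246294e-01  6.56591566e-01  2.02404384e-04] [-0.50133464  0.43381613 -0.5334348 ]
{'uv': [257.0, 111.8], 'conf': 0.76} [529.4 118.7  63. ]
2055 ((529.60791015625, 117.1627426147461), (39.606422424316406, 40.14596939086914), 82.2420654296875) [529.9 117.7  62.2] 257.6428223844282 112.91630170316301
crop origin 192 62
```

View pics/w2c.png

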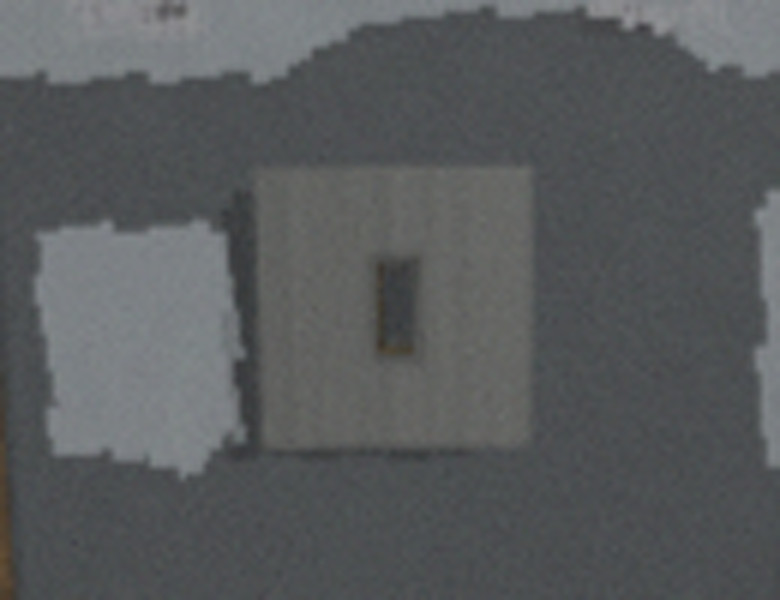

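Emit:
send_rows(targets=[{"offset": [0.3,-3.9,0],"spin": 0.04},{"offset": [0.6,-7.8,0],"spin": 0.08},{"offset": [0.9,-11.7,0],"spin": 0.12},{"offset": [1.2,-15.6,0],"spin": 0.16},{"offset": [1.5,-19.5,0],"spin": 0.2},{"offset": [1.8,-23.4,0],"spin": 0.24},{"offset": [2.1,-27.3,0],"spin": 0.28},{"offset": [2.3,-31,0],"spin": 0.295}])

```text
time_s: 8.1
eef_pos: [548.5, -248.5, 220.6]
ee_rot: [-0.0, 0.648, 0.762, 0.0]
force: [1.3, 0.3, 0.4]
grip_width: 0.997
grip_force: 0.0
```

Emit:
send_rows(targets=[{"offset": [0,0,0],"spin": 0},{"offset": [0,0,0],"spin": 0},{"offset": [0,0,0],"spin": 0}])

```text
time_s: 8.35
eef_pos: [548.4, -246.3, 220.5]
ee_rot: [-0.0, 0.649, 0.761, 0.0]
force: [-0.2, -0.2, -0.5]
grip_width: 0.998
grip_force: 0.0
```

```bash
python3 - <<'E'
from h import *
n='wrist'
s2=dict(eef_pos=[524.98,62.26,220.88],ee_rot=[0,.75425,.6566,0])
print('slot',at_z(n,(258.2,113),63,s2).round(1))
st=ctrl.sense(); print(st['time_s'],st['eef_pos'],st['ee_rot'])
im,D=ctrl.capture(n); cv2.imwrite('pics/w3.png',im[:,:,::-1]); np.save('w3I.npy',im)
for q in ['key_grip','key_tip','round_key_centre']:
  for x in ctrl.place_of(n,q)[:1]: print(q,x, at_z(n,x['uv'],60,st).round(1))
P,u,v=cloud(n,D,st)
for c in [(540,-195),(551,-264)]:
  m=(np.hypot(P[:,0]-c[0],P[:,1]-c[1])<35)&(P[:,2]>70)&(P[:,2]<82)
  q=P[m]; print(m.sum(),cv2.minAreaRect(q[:,:2].astype(np.float32)),np.median(q,0).round(1),u[m].mean(),v[m].mean())
m=(np.hypot(P[:,0]-545,P[:,1]+230)<90)&(P[:,2]>27)&(P[:,2]<36); q=P[m]; print('stand',cv2.minAreaRect(q[:,:2].astype(np.float32)))
r=ctrl.search_frame('scene','hood'); 
im,D=ctrl.capture('scene'); cv2.imwrite('pics/s3.png',cv2.resize(im[110:180,230:330,::-1],None,fx=4,fy=4))
E
```

```text
slot [529.9 117.2  63. ]
8.35 [ 548.35619717 -246.27622992  220.48342551] [-3.87638187e-04  6.48584337e-01  7.61142682e-01  1.58951132e-04]
key_grip {'uv': [257.6, 116.2], 'conf': 0.76} [ 536.8 -195.1   60. ]
round_key_centre {'uv': [261.1, 191.6], 'conf': 0.69} [ 550.9 -263.3   60. ]
505 ((539.7589111328125, -194.01161193847656), (12.001277923583984, 29.985036849975586), 8.740140914916992) [ 539.4 -193.7   74.7] 260.6851485148515 116.0
347 ((551.2467041015625, -262.7339172363281), (11.920148849487305, 26.775428771972656), 9.490863800048828) [ 551.2 -261.5   73.4] 261.5821325648415 194.1729106628242
stand ((545.4286499023438, -228.63534545898438), (50.147056579589844, 130.2665252685547), 9.84624195098877)
```

View pics/w3.png

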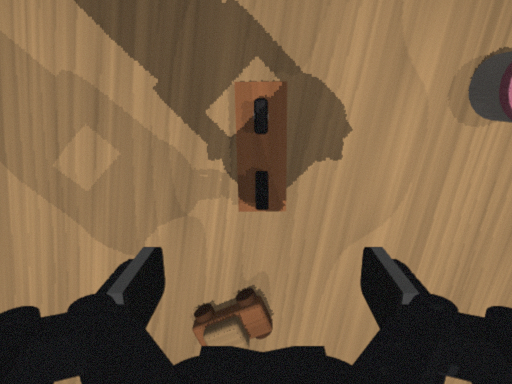

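View pics/s3.png

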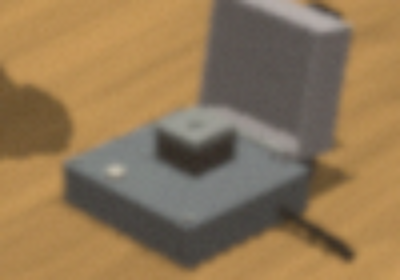

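Emit:
send_rows(targets=[{"offset": [-0.5,2.6,0],"spin": 0.003},{"offset": [-0.92,5.23,-3],"spin": 0.005},{"offset": [-0.92,5.23,-6],"spin": 0.005},{"offset": [-0.92,5.23,-9],"spin": 0.005},{"offset": [-0.92,5.23,-9],"spin": 0.005},{"offset": [-0.92,5.23,-9],"spin": 0.005}])

```text
time_s: 9.15
eef_pos: [538.4, -195.1, 130.7]
ee_rot: [-0.001, 0.647, 0.762, -0.0]
force: [0.9, -0.1, 1.4]
grip_width: 1.001
grip_force: 0.0
```

Emit:
send_rows(targets=[{"offset": [0.05,0.1,-3],"spin": 0},{"offset": [0.05,0.1,-6],"spin": 0},{"offset": [0.05,0.1,-8],"spin": 0},{"offset": [0.05,0.1,-8.9],"spin": 0},{"offset": [0.05,0.1,-8.9],"spin": 0},{"offset": [0.05,0.1,-8.9],"spin": 0},{"offset": [0.05,0.1,-8.9],"spin": 0}])

```text
time_s: 9.73
eef_pos: [540.3, -195.2, 44.0]
ee_rot: [0.002, 0.647, 0.762, 0.0]
force: [-1.2, -0.2, 0.3]
grip_width: 0.999
grip_force: 0.0
```

Emit:
send_rows(targets=[{"offset": [0,0,0],"spin": 0},{"offset": [0,0,0],"spin": 0},{"offset": [0,0,0],"spin": 0},{"offset": [0,0,0],"spin": 0},{"offset": [0,0,0],"spin": 0},{"offset": [0,0,0],"spin": 0},{"offset": [0,0,0],"spin": 0},{"offset": [0,0,0],"spin": 0}], grip=0, squeeze=80)

```text
time_s: 10.4
eef_pos: [539.3, -194.5, 42.0]
ee_rot: [0.0, 0.647, 0.762, 0.0]
force: [-0.0, 0.2, 0.8]
grip_width: 0.129
grip_force: 78.0
```

Emit:
send_rows(targets=[{"offset": [0,0,0],"spin": 0},{"offset": [0,0,0],"spin": 0},{"offset": [0,0,0],"spin": 0},{"offset": [0,0,0],"spin": 0}])

```text
time_s: 10.73
eef_pos: [539.3, -194.5, 42.0]
ee_rot: [0.0, 0.647, 0.762, 0.0]
force: [-0.0, 0.5, 4.2]
grip_width: 0.128
grip_force: 78.1
```

Emit:
send_rows(targets=[{"offset": [0,0,1.5],"spin": 0},{"offset": [0,0,3],"spin": 0},{"offset": [0,0,5],"spin": 0},{"offset": [0,0,8],"spin": 0},{"offset": [0,0,11],"spin": 0},{"offset": [-0.1,3,11],"spin": -0.03},{"offset": [-0.2,6.5,11],"spin": -0.06},{"offset": [-0.3,10,11],"spin": -0.1}])

```text
time_s: 11.4
eef_pos: [535.6, -93.6, 151.7]
ee_rot: [-0.0, 0.686, 0.728, -0.0]
force: [-0.0, 0.9, -0.7]
grip_width: 0.134
grip_force: 77.9
```

Emit:
send_rows(targets=[{"offset": [-0.1,3.5,0],"spin": -0.03},{"offset": [-0.2,7,0],"spin": -0.06},{"offset": [-0.3,10.5,0],"spin": -0.09},{"offset": [-0.4,14,0],"spin": -0.12},{"offset": [-0.5,17.5,0],"spin": -0.15},{"offset": [-0.6,20,0],"spin": -0.18},{"offset": [-0.7,21.1,0],"spin": -0.197},{"offset": [-0.7,21.1,0],"spin": -0.197}])

```text
time_s: 12.07
eef_pos: [528.4, 118.7, 151.3]
ee_rot: [-0.0, 0.752, 0.659, -0.0]
force: [0.1, -0.0, -0.8]
grip_width: 0.13
grip_force: 77.8
```

Emit:
send_rows(targets=[{"offset": [0,0,0],"spin": 0},{"offset": [0,0,0],"spin": 0},{"offset": [0,0,0],"spin": 0}])

```text
time_s: 12.32
eef_pos: [529.2, 115.4, 151.6]
ee_rot: [-0.0, 0.753, 0.658, -0.0]
force: [-0.3, 0.4, -0.8]
grip_width: 0.13
grip_force: 77.8
```

Emit:
send_rows(targets=[{"offset": [0,0.12,-2],"spin": 0},{"offset": [0,0.12,-4],"spin": 0},{"offset": [0,0.12,-4.6],"spin": 0},{"offset": [0,0.12,-4.6],"spin": 0},{"offset": [0,0.12,-4.6],"spin": 0},{"offset": [0,0.12,-4.6],"spin": 0}])

```text
time_s: 12.82
eef_pos: [529.8, 117.5, 106.9]
ee_rot: [0.001, 0.753, 0.658, 0.001]
force: [-0.4, 0.3, -0.8]
grip_width: 0.128
grip_force: 77.9
```

```bash
python3 - <<'E'
from h import *
st=ctrl.sense(); print(st['time_s'],st['eef_pos'],st['force'])
out=[]
for n in ['scene','side']:
    im,D=ctrl.capture(n)
    for q in ['key_tip','lock_mouth']:
        for x in ctrl.place_of(n,q)[:1]: print(n,q,x,at_z(n,x['uv'],68 if q=='key_tip' else 63).round(1))
    c=cam2world(n)[0]; V=np.array(c['view']); p=V@np.array([530,117,75,1]); u,v=int(c['fx']*p[0]/p[2]+c['cx']),int(c['fy']*p[1]/p[2]+c['cy']); print(n,'origin',u-33,v-40)
    out.append(cv2.resize(im[v-40:v+40,u-33:u+33,::-1],None,fx=6,fy=6,interpolation=2))
cv2.imwrite('pics/k4.png',np.hstack(out))
im,D=ctrl.capture('wrist'); cv2.imwrite('pics/w4.png',im[:,:,::-1])
E
```

```text
12.8167 [529.79687021 117.45988788 106.93559541] [-0.38200257  0.27086634 -0.79799941]
scene key_tip {'uv': [278.8, 140.2], 'conf': 0.53} [536.  110.3  68. ]
scene lock_mouth {'uv': [277.8, 140.4], 'conf': 0.98} [528.6 115.1  63. ]
scene origin 245 96
side key_tip {'uv': [143.2, 157.4], 'conf': 0.46} [524.3 132.3  68. ]
side lock_mouth {'uv': [147.8, 160.5], 'conf': 0.66} [529.  121.9  63. ]
side origin 115 117
```

View pics/k4.png

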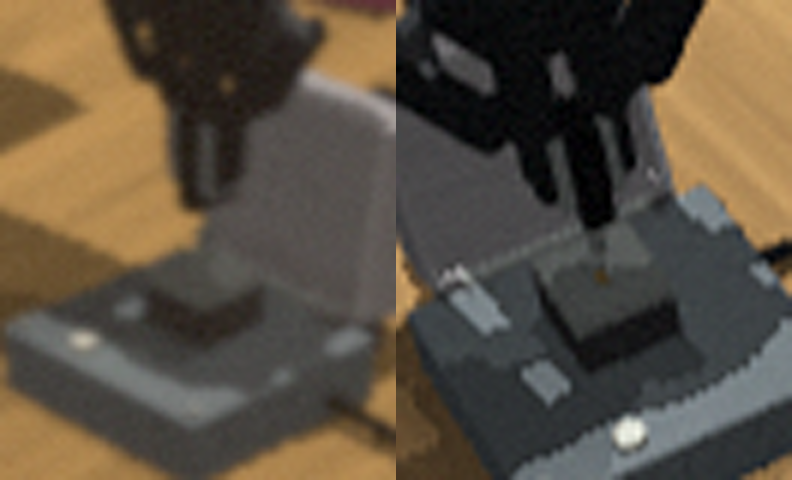

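Emit:
send_rows(targets=[{"offset": [0,0,-0.3],"spin": 0},{"offset": [0,0,-0.6],"spin": 0},{"offset": [0,0,-0.8],"spin": 0},{"offset": [0,0,-0.8],"spin": 0},{"offset": [0,0,-0.8],"spin": 0},{"offset": [0,0,-0.8],"spin": 0}])

```text
time_s: 13.67
eef_pos: [529.2, 117.7, 97.8]
ee_rot: [0.0, 0.753, 0.658, 0.0]
force: [-0.7, -0.7, -0.1]
grip_width: 0.13
grip_force: 77.9
```

Emit:
send_rows(targets=[{"offset": [0,0,-0.2],"spin": 0},{"offset": [0,0,-0.4],"spin": 0},{"offset": [0,0,-0.4],"spin": 0},{"offset": [0,0,-0.4],"spin": 0}])

```text
time_s: 14.0
eef_pos: [529.0, 117.7, 93.6]
ee_rot: [-0.0, 0.753, 0.658, -0.0]
force: [-0.3, -0.6, -1.7]
grip_width: 0.127
grip_force: 77.9
```

Emit:
send_rows(targets=[{"offset": [0,-0.05,-0.2],"spin": 0},{"offset": [0,-0.05,-0.4],"spin": 0},{"offset": [0,-0.05,-0.6],"spin": 0},{"offset": [0,-0.05,-0.6],"spin": 0},{"offset": [0,-0.05,-0.6],"spin": 0}])

```text
time_s: 14.42
eef_pos: [528.9, 117.2, 87.5]
ee_rot: [-0.0, 0.753, 0.658, -0.0]
force: [-2.2, 0.6, -1.4]
grip_width: 0.131
grip_force: 77.9
```

Emit:
send_rows(targets=[{"offset": [0,0,-0.2],"spin": 0.02},{"offset": [0,0,-0.4],"spin": -0.02},{"offset": [0,0,-0.6],"spin": 0.02},{"offset": [0,0,-0.8],"spin": -0.02},{"offset": [0,0,-0.8],"spin": 0},{"offset": [0,0,-0.8],"spin": 0}])

```text
time_s: 14.92
eef_pos: [528.9, 116.8, 80.0]
ee_rot: [0.0, 0.752, 0.659, -0.001]
force: [-5.1, -4.1, 2.9]
grip_width: 0.124
grip_force: 78.5
```

Emit:
send_rows(targets=[{"offset": [-0.03,-0.03,-0.2],"spin": 0.02},{"offset": [-0.03,-0.03,-0.4],"spin": -0.02},{"offset": [-0.03,-0.03,-0.6],"spin": 0.02},{"offset": [-0.03,-0.03,-0.75],"spin": -0.02},{"offset": [-0.03,-0.03,-0.8],"spin": 0},{"offset": [-0.03,-0.03,-0.8],"spin": 0},{"offset": [-0.03,-0.03,-0.8],"spin": 0}])

```text
time_s: 15.5
eef_pos: [529.0, 116.9, 73.0]
ee_rot: [0.0, 0.752, 0.659, 0.0]
force: [-6.5, -1.4, 10.7]
grip_width: 0.132
grip_force: 79.8
```

Emit:
send_rows(targets=[{"offset": [0,0,-0.15],"spin": 0.03},{"offset": [0,0,-0.2],"spin": -0.03},{"offset": [0,0,-0.2],"spin": 0.03},{"offset": [0,0,-0.2],"spin": 0},{"offset": [0,0,-0.2],"spin": 0},{"offset": [0,0,-0.2],"spin": 0}])

```text
time_s: 16.0
eef_pos: [529.2, 116.9, 72.9]
ee_rot: [0.001, 0.752, 0.659, 0.0]
force: [-12.8, -1.3, 30.5]
grip_width: 0.13
grip_force: 82.6
```

Emit:
send_rows(targets=[{"offset": [-0.05,0,0.1],"spin": 0},{"offset": [-0.05,0,0.1],"spin": -0.1},{"offset": [-0.05,0,0.1],"spin": -0.2},{"offset": [-0.05,0,0.1],"spin": -0.3},{"offset": [-0.05,0,0.1],"spin": -0.4},{"offset": [-0.05,0,0.1],"spin": -0.5},{"offset": [-0.05,0,0.1],"spin": -0.5},{"offset": [-0.05,0,0.1],"spin": -0.5}])

```text
time_s: 16.67
eef_pos: [528.3, 117.1, 72.9]
ee_rot: [0.0, 0.892, 0.452, 0.0]
force: [-11.7, -0.3, 23.2]
grip_width: 0.13
grip_force: 81.4
```

```bash
python3 - <<'E'
from h import *
st=ctrl.sense(); print(st['wrist_torque'],st['joints'],st['force'],st['ee_rot'])
E
```

```text
[0.04619944 2.14351594 0.00857674] [ 1.50501558e-03  5.23612906e-01  1.63594898e+00 -2.75584800e-05
  9.81519094e-01  6.34720838e-01] [-11.69993475  -0.2747611   23.17192637] [1.25475200e-04 8.92112026e-01 4.51814196e-01 2.23250446e-04]
```

Emit:
send_rows(targets=[{"offset": [-0.05,0,0],"spin": -0.1},{"offset": [-0.05,0,0],"spin": -0.2},{"offset": [-0.05,0,0],"spin": -0.3},{"offset": [-0.05,0,0],"spin": -0.4},{"offset": [-0.05,0,0],"spin": -0.5},{"offset": [-0.05,0,0],"spin": -0.6},{"offset": [-0.05,0,0],"spin": -0.7},{"offset": [-0.05,0,0],"spin": -0.7}])

```text
time_s: 17.33
eef_pos: [527.6, 118.0, 72.9]
ee_rot: [-0.001, 0.993, 0.116, 0.0]
force: [-12.2, 4.4, 22.8]
grip_width: 0.129
grip_force: 81.5
```

Emit:
send_rows(targets=[{"offset": [0,0,0],"spin": -0.1},{"offset": [0,0,0],"spin": -0.2},{"offset": [0,0,0],"spin": -0.3},{"offset": [0,0,0],"spin": -0.4},{"offset": [0,0,0],"spin": -0.48},{"offset": [0,0,0],"spin": -0.48},{"offset": [0,0,0],"spin": -0.48},{"offset": [0,0,0],"spin": -0.48}])

```text
time_s: 18.0
eef_pos: [527.6, 118.4, 72.9]
ee_rot: [-0.001, 0.993, -0.121, 0.0]
force: [-11.6, 7.9, 22.3]
grip_width: 0.127
grip_force: 81.5
```

```bash
python3 - <<'E'
from h import *
st=ctrl.sense(); q=st['ee_rot']; print(st['wrist_torque'],st['joints'],st['force'],np.degrees(90-0)*0, 'yaw',np.degrees(np.arctan2(q[2]**2-q[1]**2,2*q[1]*q[2])))
im,D=ctrl.capture('side'); a=im[90:200,95:205,::-1]
im,D=ctrl.capture('scene'); b=im[80:190,225:335,::-1]
cv2.imwrite('pics/k5.png',cv2.resize(np.hstack([b,a]),None,fx=3.6,fy=3.6,interpolation=2))
E
```

```text
[ 1.47781362  2.12951203 -0.00492071] [0.00291566 0.52262804 1.63760243 0.00285969 0.98100007 1.81423569] [-11.61605922   7.94149499  22.27528142] 0.0 yaw -103.87209932841573
```

View pics/k5.png

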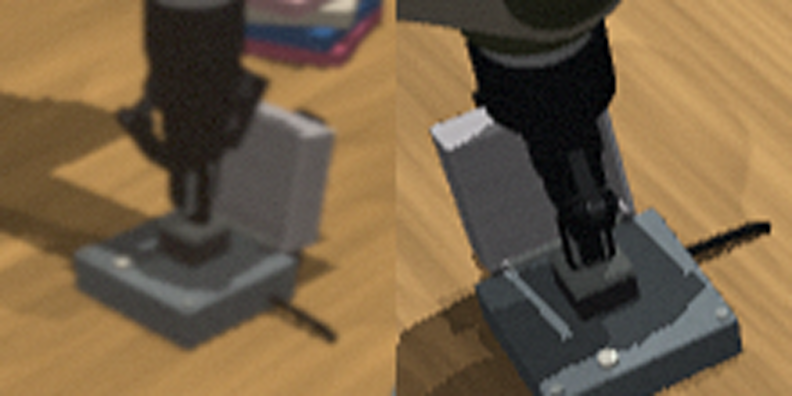

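Emit:
send_rows(targets=[{"offset": [0,0,0],"spin": -0.05},{"offset": [0,0,0],"spin": -0.1},{"offset": [0,0,0],"spin": -0.1},{"offset": [0,0,0],"spin": -0.1},{"offset": [0,0,0],"spin": -0.1},{"offset": [0,0,0],"spin": -0.1}], squeeze=100)

```text
time_s: 18.6
eef_pos: [527.6, 118.5, 73.0]
ee_rot: [-0.001, 0.985, -0.17, 0.0]
force: [-12.3, 8.3, 22.4]
grip_width: 0.127
grip_force: 97.5
```

```bash
python3 - <<'E'
from h import *
st=ctrl.sense(); q=st['ee_rot']; print(st['wrist_torque'],st['force'],st['grip_force'],'yaw',np.degrees(np.arctan2(q[2]**2-q[1]**2,2*q[1]*q[2])))
E
```

```text
[1.5808803  2.10057745 0.14635828] [-12.27157404   8.29985001  22.44365132] 97.49482870101929 yaw -109.583595591936
```

```bash
python3 -c "
from h import *
print(ctrl.finish_job())"
```

```text
the job is handed in; nothing more can be done
None
```

I handed the job in at about 18.7 s of the 61 s, with no verdict returned: the hood is open on its stop, the square key is home in the lock and turned to about its quarter-turn stop (by tool angle and wrist torque, as the lock angle can't be read directly), and the gripper is still holding it at about 97 N.

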